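# Free a dropped stamp from the burnishing machine's gear housing and close it up

### The arm

A 6-joint arm with a two-finger parallel gripper is mounted at the origin on the work surface. World frame = base frame: x ahead of the robot, y to its left, z up, the work surface at z = 0. Lengths are in mm, angles in rad, forces in N, time in s.
With the tool pointing down it reaches from about 300 to 750 mm from the base axis. Payload 8.5 kg.
Tool frame: the origin (TCP) lies midway between the tips of the shut fingers; the grasp point (between the pads) lies manip.grip_point_offset behind it (manip.grip_point_offset is the distance from the TCP to the grasp point, in mm); z points along the fingers, y is the line along which they close (so a half turn about z gives the same grasp; the last joint's range is limited). The gripper opens to 88 mm and grips with 3 to 60 N. Pads are 18 mm wide; open, the fingers measure 123 mm over their backs; the gripper's body (75 mm by 187 mm) begins 45 mm behind the grasp point.
Start: joints at [1.111, 0.381, 1.297, -0, 1.464, -0.215], TCP at [133.291, 533.586, 238.748] pointing down, gripper open.
Joint ranges: [-3.11, 3.11], [-0.89, 2.33], [0.22, 2.48], [-1.42, 4.56], [0.17, 2.85], [-2.88, 2.88]. Speed limits (rad/s): [2.39, 2.39, 3.14, 3.14, 3.14, 3.14].

### API

Orientations are given as a unit quaternion [x, y, z, w].
In Python, from bench import manip gives the robot as it stands.
- The arm moves only by the shell command python3 -m inch 'ROWS'. ROWS is JSON, a list of rows, each a list of 7 numbers: the shift along the tool's x, y, z each as a share of 0.02 m, from -1 to 1, then the turn, a rotation vector about the tool's x, y, z each as a share of 0.08 rad, from -1 to 1, then the finger opening in mm, from 0 to 88.1. In form: [[dx, dy, dz, rx, ry, rz, fingers], ...]. A call has 1 to 12 rows; each row shifts and turns the commanded pose from where the row before left it, along the tool's axes as they then stand; what a row does not reach is not made up. A row lasts 1/12 s, in which the tool goes at most 41.7 mm and 7.16 degrees, less where a joint would pass 70% of its speed; a pose out of reach is approached as far as the arm can. A call with a number of a shift or a turn outside -1 to 1 is refused whole. A call with a gripper value outside its range is refused whole. The fingers move at their own pace and stop on an object; the grip force is fixed at half the most. Time passes only in rows, so rows that do not move let the fingers close. It gives the time, the measured TCP pose, the force, the opening and the grip force at its end, in the units of the state.
- manip.state(): the state, without advancing time (a new reading comes with each control period).
- manip.camera(name): name is "scene" or "side" or "wrist"; returns a dict with "frame" (384x512x3 uint8, red, green, blue), "depth" (384x512 float32, mm along the optical axis (not along the pixel's ray), 0 where there is no reading), "fx", "fy", "cx", "cy" (pixels), "R" (3x3) and "t" (3): a world point X has camera coordinates R X + t. Camera axes: x right, y down, z forward; pixel columns grow to the right and rows downward; lengths in mm; the calibration is good to about 2 mm. A picture is of the moment at which its call begins.
- manip.sign_off(): hands the job in; it is judged then, once.
The state is a dict: "clock": time; "q": joint angles; "qd": joint speeds; "tau": joint torques, N m; "tool_pos": TCP position; "tool_rot": TCP orientation; "force": force on the tool from outside, world axes, zero at the start; "torque": the same for the moment, N m; "gripper_width": opening from 0.0 (shut) to 1.0 (fully open); "grip_force": force on a finger pad.
Only numpy, scipy, OpenCV 4.12 (cv2) and the standard library are available. Lean on these libraries where they do the work, as an engineer would, in place of code of your own. Each camera call takes 0.05 s, during which the arm holds its last target. There are 200 camera calls.

### The job

A steel leather stamp has dropped into the gear housing of the edge-burnishing machine. Lift the orange cover off its two pins and park it level on the narrow wooden rest, lay the stamp flat in the empty compartment of the tool tray, then set the cover fully home on its pins again, never dropping the cover and leaving everything else where it is. Only once the cover is home and let go, press the green start button right down and let it up.

Things in the scene. Friction and masses are not known exactly. Their poses are not given: they have to be found in the camera images.
- housing: green open-topped gear housing, fixed: 190 (x) x 140 (y), rim 52 mm high; origin under its middle at bench level. Two upright pins on the rim at x = -79 and +79, y = 0: 8 mm across, 14 mm tall, conical tips. Opening 134 (x) x 124 mm (y), floor of flat gears 15 mm above the bench. At its +x end from x = 107 mm: a motor (52 mm high) with wooden wheel, and the start button's console
- cover: loose orange cover plate, 190 (x) x 140 (y) x 6 mm, 0.3 kg, with two 14 mm through holes at x = -79 and +79, y = 0 (same either way round). Origin at the centre of its underside, z up. On top a black bridge handle: bar 72 mm along x, 14 mm wide in y, 24 to 38 mm above the origin, centred. At the start it sits on the housing's pins, underside on the rim
- stamp: leather stamp of grey steel with two red bands: square bar 75 (x) x 14 x 14 mm, 90 g, origin at its centre, lying flat on the floor inside the housing, under the cover.
- rest: narrow wooden rest fixed to the bench: block with a cork top 160 mm along x and 40 mm along y, top 60 mm high, on a foot 170 x 60 mm and 12 mm thick; origin under its middle, at bench level. It may stand left or right of the machine.
- tray: low wooden tool tray fixed to the bench, 130 (x) x 180 (y) x 25 mm high, walls and floor 5 mm, parted by one wall at y = 0 into two compartments of 120 x 83 mm. Origin under its centre. The compartment on its +y side is empty, the one on its -y side holds two brass stamps.
- start (a joint): travel of the green start button: 0 up, 0.006 m fully down; springs back, about 5 N to press down
- start_top (a point): centre of the top of the green start button (28 mm across) on the grey console at the housing's +x end; it is pressed straight down
- stamp_b: a bystander stamp of brass with black bands, 85 x 14 x 14 mm, lying in the tray's other compartment; origin at its centre
- stamp_c: a bystander stamp of brass with black bands, 70 x 14 x 14 mm, lying in the tray's other compartment; origin at its centre
- mallet: bystander: mallet with wooden handle and black head, 250 mm long, lying on the bench
- glue: bystander: white glue jar, 52 mm across, 85 mm tall; origin under its centre
- awl: bystander: awl with dark wooden handle, 150 mm long, lying on the bench
- dye: bystander: amber dye jar with black cap, 40 mm across, 60 mm tall; origin under its centre
Mind the look-alikes: they are no part of the job. There is more than one size of the cover; the one meant has the size given above.

How it is judged:
By the outcome, as a careful person would: the job done as asked, in the order asked, and still so for the second after the job is handed in, with the robot touching nothing.
It also fails if it takes over 72 s, if anything falls off the work surface, if the arm or the gripper's body presses on something with over 40 N, if the wrist force passes 120 N, or if a joint passes its speed limit or range.

## Working session

There is one attempt and no reset: what is moved stays moved. The work goes in short steps, Python scripts to look and compute and a shell command to move; the robot and the scene stay as the last step left them, time stands still between calls to the robot, and variables do not carry over. Pictures are saved under pics/ and viewed, at most 10 in all, crops included, and the job is handed in when it is done.

```bash
ls; mkdir -p pics
cat > h.py <<'E'
import numpy as np, cv2
from bench import manip
def snap(n):
    c=manip.camera(n); return c
def cloud(c):
    h,w=c['depth'].shape; v,u=np.mgrid[0:h,0:w]; z=c['depth'].astype(float)
    P=np.stack([(u-c['cx'])/c['fx']*z,(v-c['cy'])/c['fy']*z,z],-1)
    W=(P-np.array(c['t']))@np.array(c['R']); W[z<=0]=np.nan
    return W
def ray(c,u,v,zp):
    R=np.array(c['R']);t=np.array(c['t']); o=-R.T@t
    d=R.T@np.array([(u-c['cx'])/c['fx'],(v-c['cy'])/c['fy'],1.]); return o+d*(zp-o[2])/d[2]
E
python3 - <<'E'
from h import *
import pickle
print(manip.state(), manip.grip_point_offset)
cs={n:snap(n) for n in("scene","side","wrist")}
pickle.dump(cs,open('c0.pkl','wb'))
for n,c in cs.items(): 
    cv2.imwrite(f'pics/{n}0.png',c['frame'][...,::-1]); print(n,-np.array(c['R']).T@np.array(c['t']),(c['depth']>0).mean())
E
```

```text
pics
{'clock': 0.0, 'q': array([ 1.11070080e+00,  3.81212777e-01,  1.29826529e+00, -9.07813504e-06,
        1.46357456e+00, -2.15291310e-01]), 'qd': array([ 8.18578035e-04,  3.31346532e-03,  9.50982892e-04,  4.92008325e-04,
        8.40981594e-05, -1.67953293e-03]), 'tau': array([-9.02939428e-04, -4.37936890e+01, -2.24551749e+01,  7.12502911e-02,
        3.53562855e-02, -1.19997189e-04]), 'tool_pos': array([133.17542309, 533.34750583, 238.1272268 ]), 'tool_rot': array([ 1.22096173e-01,  9.92518006e-01, -6.90252432e-04, -2.37595081e-04]), 'force': array([-0.02547105,  0.14532824, -0.27755925]), 'torque': array([-0.03906149, -0.01196415,  0.02685191]), 'grip_force': 0.0, 'gripper_width': 0.9983045973764327} 18.700000000000003
scene [ 964.18271942 -642.73482322 1222.8626496 ] 0.9961039225260416
side [273.1803075  841.98766545 910.8297569 ] 0.9962615966796875
wrist [ 66.86537995 550.08057209 383.49562633] 0.9944559733072916
```

View pics/scene0.png

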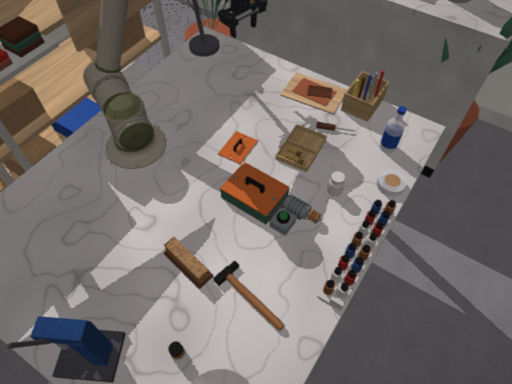

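View pics/side0.png

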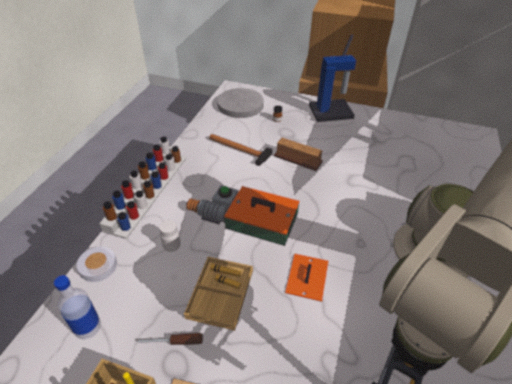

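The scene view shows the covered housing at (255,190), the green button at (284,216), the rest at (188,261), the tray at (302,147) and a small decoy cover at (238,147). The side view shows the same things at (262,214), (225,190), (300,153), (220,292) and (307,277).

```bash
cat > m.py <<'E'
from h import *
import pickle
cs=pickle.load(open('c0.pkl','rb'))
def rect(P):
    (cx,cy),(w,h),a=cv2.minAreaRect(P[:,:2].astype(np.float32))
    if w<h: w,h,a=h,w,a+90
    a=(a+90)%180-90
    return np.round([cx,cy,w,h,a],1)
def biggest(m,seed):
    n,l=cv2.connectedComponents(m.astype(np.uint8)); return l==l[seed[1],seed[0]] if l[seed[1],seed[0]] else m&False
seeds={'scene':dict(cov=(240,180),rest=(188,255),tray=(302,147),btn=(284,216)),'side':dict(cov=(240,205),rest=(300,150),tray=(220,292),btn=(225,188))}
for n in seeds:
    c=cs[n];W=cloud(c);hsv=cv2.cvtColor(c['frame'],cv2.COLOR_RGB2HSV);H,S,V=[hsv[...,i].astype(int) for i in range(3)]
    s=seeds[n]
    for k in ('cov','rest','tray','btn'):
        p=W[s[k][1],s[k][0]]; print(n,k,'seed',p.round(0),hsv[s[k][1],s[k][0]])
        near=np.hypot(W[...,0]-p[0],W[...,1]-p[1])<170
        if k=='cov': m=(H<14)&(S>170)&near&(abs(W[...,2]-58)<6)
        if k=='rest': m=near&(abs(W[...,2]-60)<7)&(H<25)&(S>70)
        if k=='tray': m=near&(W[...,2]>3)&(W[...,2]<40)&(H<30)&(S>70)
        if k=='btn': m=near&(H>55)&(H<95)&(S>90)&(np.hypot(W[...,0]-p[0],W[...,1]-p[1])<25)&(abs(W[...,2]-p[2])<5)
        m=biggest(m,s[k]) 
        P=W[m]; P=P[~np.isnan(P[:,0])]
        if len(P)<5: print('few',len(P));continue
        print('   ',len(P),rect(P),'z med/5/95',np.percentile(P[:,2],[50,5,95]).round(1))
        if k=='cov':
            q=(V<70)&(W[...,2]>78)&(np.hypot(W[...,0]-P[:,0].mean(),W[...,1]-P[:,1].mean())<70);Q=W[q]
            if len(Q): print('    handle',len(Q),rect(Q),np.percentile(Q[:,2],[50,5,95]).round(1))
    for y,x in []: pass
E
python3 m.py
python3 - <<'E'
from h import *
import pickle
cs=pickle.load(open('c0.pkl','rb'))
a=cs['scene']['frame'][110:300,150:330];b=cs['side']['frame'][120:330,130:340]
o=np.hstack([cv2.resize(a,(400,420),interpolation=2),cv2.resize(b,(400,420),interpolation=2)])
cv2.imwrite('pics/z.png',o[...,::-1])
E
```

```text
scene cov seed [449.  47.  60.] [ 11 194 121]
    1643 [506.2  48.8 189.4 139.4  -2.1] z med/5/95 [56.8 53.1 60.7]
    handle 99 [506.7  50.3  71.4  16.    0.9] [87.3 79.4 92.1]
scene rest seed [ 479. -273.   62.] [ 15 117 142]
    643 [ 475.1 -280.3  162.1   39.9  -10.8] z med/5/95 [58.9 54.8 62.6]
scene tray seed [535. 329.  14.] [ 17 108  87]
    1108 [529.1 330.  187.7 137.7 -85.9] z med/5/95 [11.3  3.4 24.1]
scene btn seed [648.   8.  57.] [ 67 152  77]
    52 [645.3   8.3  27.1  22.8 -59. ] z med/5/95 [58.4 54.  61.6]
side cov seed [572.  61.  57.] [ 10 195 137]
    1844 [502.9  53.1 189.  140.5  -2.4] z med/5/95 [58.4 55.3 61.1]
    handle 110 [502.2  53.3  68.7  11.7  -1.4] [87.8 79.3 92.9]
side rest seed [ 464. -259.   60.] [ 16 132 129]
    350 [ 471.6 -277.7  160.1   45.7   -8.6] z med/5/95 [60.3 54.9 63.5]
side tray seed [528. 333.  11.] [ 18 116  90]
    3162 [528.9 331.1 180.8 131.3 -85.5] z med/5/95 [ 7.5  3.8 25.5]
side btn seed [640.  12.  63.] [ 64 123  79]
    28 [641.1  12.9  22.8  17.4  12.9] z med/5/95 [60.1 58.3 62.6]
```

View pics/z.png

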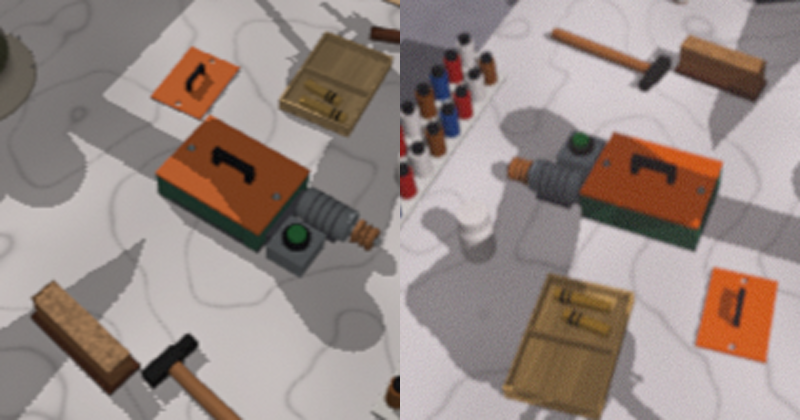

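The crops show the cover's two holes with pins showing, the brass stamps in the tray's -y half, and the button console on the -y side of the motor. The two views agree to about 5 mm, so I'll refine with the wrist camera.

```bash
cat > plan.py <<'E'
import sys
from h import *
from scipy.spatial.transform import Rotation as Ro
# plan.py x y z yaw_deg(of tool x): turn first, then shift, in row units
x,y,z,yaw=map(float,sys.argv[1:5]); s=manip.state()
R=Ro.from_quat(s['tool_rot']).as_matrix(); a=np.radians(yaw)
xt=np.array([np.cos(a),np.sin(a),0]);zt=np.array([0,0,-1.]);T=np.stack([xt,np.cross(zt,xt),zt],1)
print('pos',s['tool_pos'].round(1),'t',round(float(s['clock']),2),'w',round(float(s['gripper_width'])*88,1),'F',np.round(s['force'],1),'gf',np.round(s['grip_force'],1))
print('turn units',(Ro.from_matrix(R.T@T).as_rotvec()/.08).round(2),'shift units (after turn)',(T.T@(np.array([x,y,z])-s['tool_pos'])/20).round(2))
E
python3 -m inch '[[0,0,0,0,0,-0.9,88],[0,0,0,0,0,-0.9,88],[0,0,0,0,0,-0.77,88]]'; python3 plan.py 504.5 51 240 177.8
```

```text
clock: 0.4
tool_pos: [133.3, 533.5, 238.5]
tool_rot: [0.018, 1.0, -0.0, -0.0]
force: [0.5, -0.1, -0.4]
gripper_width: 0.998
grip_force: 0.0
pos [133.3 533.5 238.5] t 0.4 w 87.8 F [ 0.5 -0.1 -0.4] gf 0.0
turn units [-0.01 -0.    0.03] shift units (after turn) [-19.47 -23.39  -0.08]
```

```bash
python3 -m inch '[[-0.75,-0.9,0,0,0,0,88],[-0.75,-0.9,0,0,0,0,88],[-0.75,-0.9,0,0,0,0,88],[-0.75,-0.9,0,0,0,0,88],[-0.75,-0.9,0,0,0,0,88],[-0.75,-0.9,0,0,0,0,88],[-0.75,-0.9,0,0,0,0,88],[-0.75,-0.9,0,0,0,0,88],[-0.75,-0.9,0,0,0,0,88],[-0.75,-0.9,0,0,0,0,88]]' >/dev/null
python3 -m inch '[[-0.75,-0.9,0,0,0,0,88],[-0.75,-0.9,0,0,0,0,88],[-0.75,-0.9,0,0,0,0,88],[-0.75,-0.9,0,0,0,0,88],[-0.75,-0.9,0,0,0,0,88],[-0.75,-0.9,0,0,0,0,88],[-0.75,-0.9,0,0,0,0,88],[-0.75,-0.9,0,0,0,0,88]]' >/dev/null
python3 -m inch '[[-0.75,-0.9,0,0,0,0,88],[-0.75,-0.9,0,0,0,0,88],[-0.75,-0.9,0,0,0,0,88],[-0.75,-0.9,0,0,0,0,88],[-0.75,-0.9,0,0,0,0,88],[-0.75,-0.9,0,0,0,0,88],[-0.75,-0.9,0,0,0,0,88],[-0.75,-0.9,0,0,0,0,88],[0,0,0,0,0,0,88],[0,0,0,0,0,0,88]]'
python3 plan.py 504.5 51 240 177.8
cat > look.py <<'E'
from m import *
c=snap('wrist');W=cloud(c);hsv=cv2.cvtColor(c['frame'],cv2.COLOR_RGB2HSV);H,S,V=[hsv[...,i].astype(int) for i in range(3)]
m=(H<14)&(S>150)&(abs(W[...,2]-58)<8); P=W[m]; print('cover',len(P),rect(P),np.percentile(P[:,2],[50,5,95]).round(1))
q=(V<80)&(W[...,2]>80)&(W[...,2]<100)&(np.hypot(W[...,0]-504,W[...,1]-51)<60); Q=W[q]
if len(Q): print('handle',len(Q),rect(Q),np.percentile(Q[:,2],[50,5,95]).round(1))
cv2.imwrite('pics/w1.png',c['frame'][...,::-1]); pickle.dump(c,open('c1.pkl','wb'))
E
python3 look.py | tail -2
```

```text
clock: 2.73
tool_pos: [504.7, 50.1, 238.2]
tool_rot: [0.02, 1.0, 0.0, -0.001]
force: [-0.4, 0.9, -0.5]
gripper_width: 0.998
grip_force: 0.0
pos [504.7  50.1 238.2] t 2.73 w 87.8 F [-0.4  0.9 -0.5] gf 0.0
turn units [ 0.   -0.01 -0.03] shift units (after turn) [ 0.01  0.04 -0.09]
cover 723 [505.   50.5 189.  138.3  -2. ] [57.4 55.9 58.7]
handle 796 [503.9  50.4  70.2  12.4  -2.1] [89.4 88.1 90.5]
```

View pics/w1.png

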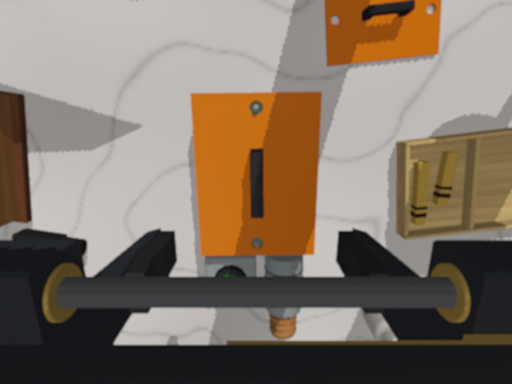

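The wrist view shows the cover centred at (257,175), its pins at (256,107) and (257,243), and the tray at (455,180). The measured size and height match the given ones, so I'll go down and grip.

```bash
python3 -m inch '[[0,0,0.95,0,0,0,88],[0,0,0.95,0,0,0,60],[0,0,0.95,0,0,0,45],[0,0,0.95,0,0,0,45],[0,0,0.95,0,0,0,45],[0,0,0.95,0,0,0,45],[0,0,0.95,0,0,0,45],[0,0,0.95,0,0,0,45],[0,0,0.6,0,0,0,45],[0,0,0.3,0,0,0,45],[0,0,0.1,0,0,0,45],[0,0,0,0,0,0,45]]'
python3 -m inch '[[0,0,0,0,0,0,0],[0,0,0,0,0,0,0],[0,0,0,0,0,0,0],[0,0,0,0,0,0,0],[0,0,0,0,0,0,0],[0,0,0,0,0,0,0]]'; python3 plan.py 504 50.4 65 178
```

```text
clock: 3.78
tool_pos: [504.5, 51.2, 67.0]
tool_rot: [0.019, 1.0, 0.0, 0.0]
force: [0.3, 0.5, 0.2]
gripper_width: 0.511
grip_force: 0.0
clock: 4.28
tool_pos: [504.8, 50.6, 67.0]
tool_rot: [0.02, 1.0, -0.0, 0.0]
force: [-0.7, -0.1, 2.3]
gripper_width: 0.152
grip_force: 30.0
pos [504.8  50.6  67. ] t 4.28 w 13.4 F [-0.7 -0.1  2.3] gf 30.0
turn units [-0.    0.01 -0.05] shift units (after turn) [ 0.04 -0.01  0.1 ]
```

```bash
python3 -m inch '[[0,0,-0.2,0,0,0,0],[0,0,-0.3,0,0,0,0],[0,0,-0.4,0,0,0,0],[0,0,-0.5,0,0,0,0],[0,0,-0.6,0,0,0,0],[0,0,-0.6,0,0,0,0],[0,0,-0.6,0,0,0,0],[0,0,-0.5,0,0,0,0],[0,0,-0.3,0,0,0,0],[0,0,0,0,0,0,0]]'; python3 plan.py 473.5 -278.5 142 170.3
python3 - <<'E'
from m import *
for n in('scene','side'):
    c=snap(n);W=cloud(c);hsv=cv2.cvtColor(c['frame'],cv2.COLOR_RGB2HSV);H,S,V=[hsv[...,i].astype(int) for i in range(3)]
    if n=='scene':cv2.imwrite('pics/s2.png',cv2.resize(c['frame'][80:330,110:410],(720,600))[...,::-1])
    m=(H<14)&(S>150)&(abs(W[...,2]-136)<15);P=W[m];print(n,len(P),rect(P),np.percentile(P[:,2],[5,50,95]).round(1))
E
```

```text
clock: 5.12
tool_pos: [505.1, 50.6, 148.2]
tool_rot: [0.02, 1.0, -0.0, 0.001]
force: [0.1, 0.5, -2.9]
gripper_width: 0.152
grip_force: 30.0
pos [505.1  50.6 148.2] t 5.12 w 13.4 F [ 0.1  0.5 -2.9] gf 30.0
turn units [-0.    0.03  1.63] shift units (after turn) [ -1.22 -16.49   0.31]
scene cov seed [449.  47.  60.] [ 11 194 121]
    1643 [506.2  48.8 189.4 139.4  -2.1] z med/5/95 [56.8 53.1 60.7]
    handle 99 [506.7  50.3  71.4  16.    0.9] [87.3 79.4 92.1]
scene rest seed [ 479. -273.   62.] [ 15 117 142]
    643 [ 475.1 -280.3  162.1   39.9  -10.8] z med/5/95 [58.9 54.8 62.6]
scene tray seed [535. 329.  14.] [ 17 108  87]
    1108 [529.1 330.  187.7 137.7 -85.9] z med/5/95 [11.3  3.4 24.1]
scene btn seed [648.   8.  57.] [ 67 152  77]
    52 [645.3   8.3  27.1  22.8 -59. ] z med/5/95 [58.4 54.  61.6]
side cov seed [572.  61.  57.] [ 10 195 137]
    1844 [502.9  53.1 189.  140.5  -2.4] z med/5/95 [58.4 55.3 61.1]
    handle 110 [502.2  53.3  68.7  11.7  -1.4] [87.8 79.3 92.9]
side rest seed [ 464. -259.   60.] [ 16 132 129]
    350 [ 471.6 -277.7  160.1   45.7   -8.6] z med/5/95 [60.3 54.9 63.5]
side tray seed [528. 333.  11.] [ 18 116  90]
    3162 [528.9 331.1 180.8 131.3 -85.5] z med/5/95 [ 7.5  3.8 25.5]
side btn seed [640.  12.  63.] [ 64 123  79]
    28 [641.1  12.9  22.8  17.4  12.9] z med/5/95 [60.1 58.3 62.6]
scene 1280 [530.2 357.9 759.9 193.7  85.7] [134.  137.9 141.9]
side 1597 [ 478.  -484.2 1217.4  189.6   87.3] [135.8 138.6 141.2]
```

```bash
sed -i 's/^for n in seeds:/for n in (seeds if __name__=="__main__" else []):/' m.py
python3 -m inch '[[0,0,0,0,0,0.3,0],[0,0,0,0,0,0.5,0],[0,0,0,0,0,0.5,0],[0,0,0,0,0,0.33,0],[0,-0.4,0,0,0,0,0],[-0.07,-0.8,0,0,0,0,0],[-0.07,-0.9,0,0,0,0,0],[-0.07,-0.9,0,0,0,0,0],[-0.07,-0.9,0,0,0,0,0],[-0.07,-0.8,0,0,0,0,0],[-0.07,-0.4,0,0,0,0,0],[0,0,0,0,0,0,0]]'; python3 plan.py 473.5 -278.5 142 170.3
python3 - <<'E'
from m import *
c=snap('wrist');W=cloud(c);hsv=cv2.cvtColor(c['frame'],cv2.COLOR_RGB2HSV);H,S,V=[hsv[...,i].astype(int) for i in range(3)]
m=(abs(W[...,2]-60)<6)&(np.hypot(W[...,0]-473,W[...,1]+279)<110)&(S>60)&(H<25);P=W[m];print(len(P),rect(P),np.percentile(P[:,2],[5,50,95]).round(1) if len(P) else '')
cv2.imwrite('pics/w2.png',c['frame'][...,::-1])
E
```

```text
clock: 6.22
tool_pos: [495.6, -52.8, 146.4]
tool_rot: [0.086, 0.996, -0.0, -0.0]
force: [-0.0, 0.0, -2.0]
gripper_width: 0.157
grip_force: 30.0
pos [495.6 -52.8 146.4] t 6.22 w 13.8 F [-0.  0. -2.] gf 30.0
turn units [-0.   -0.01 -0.03] shift units (after turn) [ -0.81 -11.31   0.22]
1938 [ 467.4 -265.4  126.1   17.7  -10.9] [54.6 59.  60.3]
```

View pics/w2.png

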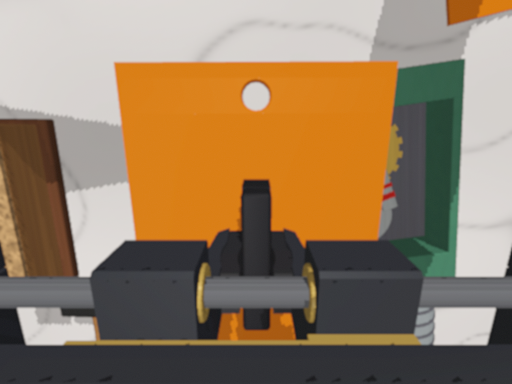

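The cover is held level with its hole at (256,95), the rest is at the left edge, and the stamp shows at (388,195).

```bash
python3 -m inch '[[-0.07,-0.5,0,0,0,0,0],[-0.07,-0.9,0,0,0,0,0],[-0.07,-1,0,0,0,0,0],[-0.07,-1,0,0,0,0,0],[-0.07,-1,0,0,0,0,0],[-0.07,-1,0,0,0,0,0],[-0.07,-1,0,0,0,0,0],[-0.07,-1,0,0,0,0,0],[-0.07,-1,0,0,0,0,0],[-0.07,-1,0,0,0,0,0],[-0.07,-0.9,0,0,0,0,0],[0,-0.5,0,0,0,0,0]]' >/dev/null
python3 -m inch '[[0,-0.5,0,0,0,0,0],[0,0,0.3,0,0,0,0],[0,0,0.6,0,0,0,0],[0,0,0.7,0,0,0,0],[0,0,0.7,0,0,0,0],[0,0,0.4,0,0,0,0],[0,0,0.2,0,0,0,0],[0,0,0,0,0,0,0]]'; python3 plan.py 473.8 -279 75 170
python3 - <<'E'
from m import *
for n in('scene','side'):
    c=snap(n);W=cloud(c);hsv=cv2.cvtColor(c['frame'],cv2.COLOR_RGB2HSV);H,S,V=[hsv[...,i].astype(int) for i in range(3)]
    m=(H<14)&(S>150)&(abs(W[...,2]-79)<14)&(np.hypot(W[...,0]-473,W[...,1]+279)<140);P=W[m];print(n,len(P),rect(P),np.percentile(P[:,2],[5,50,95]).round(1))
E
```

```text
clock: 7.93
tool_pos: [472.6, -275.9, 88.0]
tool_rot: [0.084, 0.996, 0.001, -0.001]
force: [0.4, 1.2, -2.6]
gripper_width: 0.155
grip_force: 30.0
pos [ 472.6 -275.9   88. ] t 7.93 w 13.7 F [ 0.4  1.2 -2.6] gf 30.0
turn units [ 0.01 -0.02  0.07] shift units (after turn) [-0.08 -0.14  0.65]
scene 1451 [ 476.  -275.1  189.6  138.3  -11.3] [73.9 77.8 81.5]
side 1005 [ 471.5 -273.9  189.   143.3   -9.1] [76.9 80.2 83.1]
```

```bash
python3 -m inch '[[0,-0.22,0.1,0,0,0,0],[0,0,0.15,0,0,0,0],[0,0,0.15,0,0,0,0],[0,0,0.1,0,0,0,0],[0,0,0.05,0,0,0,0],[0,0,0.05,0,0,0,0],[0,0,0,0,0,0,0]]'; python3 plan.py 473.8 -279 75 170
```

```text
clock: 8.62
tool_pos: [472.0, -280.9, 76.6]
tool_rot: [0.085, 0.996, 0.0, -0.0]
force: [0.5, -0.2, -2.9]
gripper_width: 0.152
grip_force: 30.0
pos [ 472.  -280.9   76.6] t 8.62 w 13.3 F [ 0.5 -0.2 -2.9] gf 30.0
turn units [ 0.   -0.    0.06] shift units (after turn) [-0.07  0.11  0.08]
```

```bash
python3 -m inch '[[0,0,0.04,0,0,0,0],[0,0,0.04,0,0,0,0],[0,0,0.03,0,0,0,0],[0,0,0,0,0,0,0]]'; python3 plan.py 473.8 -279 75 170
```

```text
clock: 8.95
tool_pos: [472.1, -281.0, 75.0]
tool_rot: [0.085, 0.996, -0.0, 0.0]
force: [-1.6, 1.9, 3.1]
gripper_width: 0.154
grip_force: 30.0
pos [ 472.1 -281.    75. ] t 8.95 w 13.5 F [-1.6  1.9  3.1] gf 30.0
turn units [-0.    0.01  0.06] shift units (after turn) [-0.07  0.11  0.  ]
```

```bash
python3 -m inch '[[0,0,0,0,0,0,40],[0,0,0,0,0,0,40],[0,0,0,0,0,0,40],[0,0,0,0,0,0,40],[0,0,-0.3,0,0,0,40],[0,0,-0.6,0,0,0,40],[0,0,-0.9,0,0,0,40],[0,0,-1,0,0,0,40],[0,0,-1,0,0,0,40],[0,0,-1,0,0,0,40],[0,0,-1,0,0,0,40],[0,0,-1,0,0,0,40]]'; python3 plan.py 504 51 250 178
python3 - <<'E'
from m import *
for n in('scene','side'):
    c=snap(n);W=cloud(c);hsv=cv2.cvtColor(c['frame'],cv2.COLOR_RGB2HSV);H,S,V=[hsv[...,i].astype(int) for i in range(3)]
    m=(H<14)&(S>150)&(abs(W[...,2]-66)<14)&(np.hypot(W[...,0]-473,W[...,1]+279)<140);P=W[m];
    A=np.c_[P[:,:2],np.ones(len(P))];print(n,len(P),rect(P),np.percentile(P[:,2],[5,50,95]).round(1),'slope',np.linalg.lstsq(A,P[:,2],rcond=None)[0][:2].round(3))
E
```

```text
clock: 9.95
tool_pos: [471.9, -280.9, 212.1]
tool_rot: [0.085, 0.996, -0.0, 0.0]
force: [-0.0, -0.3, 0.9]
gripper_width: 0.456
grip_force: 0.0
pos [ 471.9 -280.9  212.1] t 9.95 w 40.1 F [-0.  -0.3  0.9] gf 0.0
turn units [-0.    0.   -1.68] shift units (after turn) [-1.03 16.64 -1.9 ]
scene 2371 [ 473.6 -281.3  192.2  138.6   -9.7] [61.1 64.9 68.8] slope [-0.001 -0.001]
side 1146 [ 470.9 -276.3  189.1  141.1   -9.6] [62.9 66.4 69.7] slope [-0.001 -0.003]
```

The cover lies level on the rest, with its top at about 66 mm. Next, over to the open housing.

```bash
python3 -m inch '[[0,0,-0.5,0,0,-0.56,60],[0,0,-0.5,0,0,-0.56,60],[0,0,-0.5,0,0,-0.56,60],[-0.06,0.96,0,0,0,0,60],[-0.06,0.96,0,0,0,0,60],[-0.06,0.96,0,0,0,0,60],[-0.06,0.96,0,0,0,0,60],[-0.06,0.96,0,0,0,0,60],[-0.06,0.96,0,0,0,0,60],[-0.06,0.96,0,0,0,0,60],[-0.06,0.96,0,0,0,0,60],[-0.06,0.96,0,0,0,0,60]]' >/dev/null
python3 -m inch '[[-0.06,0.96,0,0,0,0,60],[-0.06,0.96,0,0,0,0,60],[-0.06,0.96,0,0,0,0,60],[-0.06,0.96,0,0,0,0,60],[-0.06,0.96,0,0,0,0,60],[-0.06,0.96,0,0,0,0,60],[-0.06,0.96,0,0,0,0,60],[-0.06,0.96,0,0,0,0,60],[0,0,0,0,0,0,60],[0,0,0,0,0,0,60]]'
python3 - <<'E'
from m import *
c=snap('wrist');W=cloud(c);hsv=cv2.cvtColor(c['frame'],cv2.COLOR_RGB2HSV);H,S,V=[hsv[...,i].astype(int) for i in range(3)]
near=(abs(W[...,0]-505)<66)&(abs(W[...,1]-51)<62)
m=near&(W[...,2]>22)&(W[...,2]<40);n,l,st,ce=cv2.connectedComponentsWithStats(m.astype(np.uint8))
for i in range(1,n):
    if st[i,4]>40:
        P=W[l==i];print('blob',st[i],rect(P),np.percentile(P[:,2],[5,50,95]).round(1))
r=near&((H<6)|(H>174))&(S>130)&(W[...,2]<40);n,l,st,ce=cv2.connectedComponentsWithStats(r.astype(np.uint8))
for i in range(1,n):
    if st[i,4]>10: P=W[l==i];print('red',st[i],np.nanmedian(P,0).round(1))
# housing rim
g=(H>60)&(H<100)&(S>60)&(abs(W[...,2]-52)<4)&(np.hypot(W[...,0]-505,W[...,1]-51)<125);P=W[g];print('rim',len(P),rect(P))
cv2.imwrite('pics/w3.png',c['frame'][...,::-1]);pickle.dump(c,open('c3.pkl','wb'))
E
```

```text
clock: 11.88
tool_pos: [503.6, 44.9, 239.9]
tool_rot: [0.017, 1.0, -0.0, -0.001]
force: [-0.1, 0.5, 0.6]
gripper_width: 0.679
grip_force: 0.0
blob [208 124   5  55 130] [472.6 -10.   65.4   0.6  -1.7] [22.9 31.3 39.3]
blob [258 138  25  60 668] [496.6  63.1  74.6  14.4  13. ] [27.2 28.4 29.8]
blob [308 177   5  49 127] [539.9 112.   62.    0.7  -1.7] [23.4 32.2 39.1]
blob [215 225  12   5  48] [570.6  -3.4  15.2   1.1  87.6] [23.3 31.6 38.7]
red [268 177  11   4  22] [509.3  66.   29.1]
red [270 184  11   5  38] [518.7  68.4  28.8]
rim 6643 [505.4  50.2 189.  137.9  -1.8]
```

View pics/w3.png

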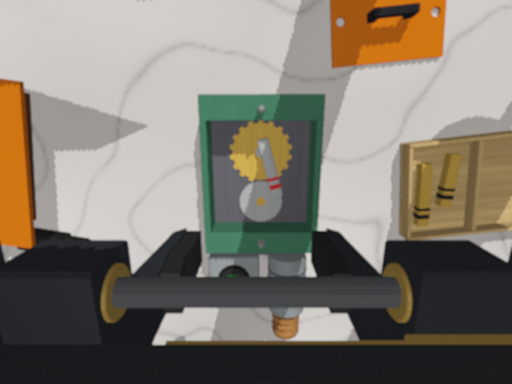

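The open housing shows the stamp at about (268,165) with red bands at (275,183). It measures 74.6 x 14.4 mm, yaw 13°, top at 28.4 mm, as expected.

```bash
python3 -m inch '[[0,0,0,0,0,-0.9,45],[0,0,0,0,0,-0.9,34],[0,0,0,0,0,-0.9,34],[0,0,0,0,0,-0.6,34],[0,0,0,0,0,0,34]]'; python3 plan.py 496.6 63.1 17.5 193
```

```text
clock: 12.35
tool_pos: [503.8, 43.4, 240.3]
tool_rot: [-0.114, 0.993, -0.0, -0.0]
force: [-0.6, 0.7, 0.4]
gripper_width: 0.391
grip_force: 0.0
pos [503.8  43.4 240.3] t 12.35 w 34.4 F [-0.6  0.7  0.4] gf 0.0
turn units [-0.   -0.01  0.03] shift units (after turn) [ 0.13  1.04 11.14]
```

```bash
python3 -m inch '[[0.13,0.5,0.5,0,0,0,34],[0,0.54,1,0,0,0,34],[0,0,1,0,0,0,34],[0,0,1,0,0,0,34],[0,0,1,0,0,0,34],[0,0,1,0,0,0,34],[0,0,1,0,0,0,34],[0,0,1,0,0,0,34],[0,0,0.5,0,0,0,34],[0,0,0,0,0,0,34]]'; python3 plan.py 496.6 63.1 17.5 193
```

```text
clock: 13.18
tool_pos: [495.6, 63.5, 78.5]
tool_rot: [-0.113, 0.994, 0.0, -0.002]
force: [-1.0, -0.2, 0.8]
gripper_width: 0.391
grip_force: 0.0
pos [495.6  63.5  78.5] t 13.18 w 34.4 F [-1.  -0.2  0.8] gf 0.0
turn units [ 0.02 -0.05 -0.01] shift units (after turn) [-0.04 -0.03  3.05]
```

```bash
python3 -m inch '[[0,0,0.6,0,0,0,34],[0,0,0.8,0,0,0,34],[0,0,0.7,0,0,0,34],[0,0,0.5,0,0,0,34],[0,0,0.3,0,0,0,34],[0,0,0.12,0,0,0,34],[0,0,0,0,0,0,34]]'
python3 -m inch '[[0,0,0,0,0,0,0],[0,0,0,0,0,0,0],[0,0,0,0,0,0,0],[0,0,0,0,0,0,0],[0,0,0,0,0,0,0]]'; python3 plan.py 526 374 250 184.3
```

```text
clock: 13.77
tool_pos: [496.8, 63.9, 20.3]
tool_rot: [-0.114, 0.994, -0.0, 0.0]
force: [-0.1, 0.3, -0.5]
gripper_width: 0.385
grip_force: 0.0
clock: 14.18
tool_pos: [497.0, 64.1, 20.7]
tool_rot: [-0.114, 0.993, -0.0, 0.001]
force: [-0.3, -1.1, 5.1]
gripper_width: 0.152
grip_force: 30.0
pos [497.   64.1  20.7] t 14.18 w 13.4 F [-0.3 -1.1  5.1] gf 30.0
turn units [-0.    0.01  1.92] shift units (after turn) [ -2.61  15.34 -11.47]
```

```bash
python3 -m inch '[[0,0,-0.2,0,0,0,0],[0,0,-0.5,0,0,0,0],[0,0,-0.8,0,0,0,0],[0,0,-0.9,0,0,0,0],[0,0,-0.9,0,0,0,0],[0,0,-0.9,0,0,0,0],[0,0,-0.9,0,0,0,0],[0,0,-0.5,0,0,0.4,0],[0,0,-0.2,0,0,0.8,0],[0,0,0,0,0,0.7,0],[0,0,0,0,0,0,0]]'
python3 -m inch '[[-0.15,0.5,0,0,0,0,0],[-0.15,0.9,0,0,0,0,0],[-0.15,0.9,0,0,0,0,0],[-0.15,0.9,0,0,0,0,0],[-0.15,0.9,0,0,0,0,0],[-0.15,0.9,0,0,0,0,0],[-0.15,0.9,0,0,0,0,0],[-0.15,0.9,0,0,0,0,0],[-0.15,0.9,0,0,0,0,0],[-0.15,0.9,0,0,0,0,0],[-0.15,0.5,0,0,0,0,0],[0,0,0,0,0,0,0]]' >/dev/null;  python3 plan.py 526 374 140 184.3
python3 - <<'E'
from m import *
c=snap('wrist');W=cloud(c);hsv=cv2.cvtColor(c['frame'],cv2.COLOR_RGB2HSV);H,S,V=[hsv[...,i].astype(int) for i in range(3)]
pickle.dump(c,open('c4.pkl','wb'));cv2.imwrite('pics/w4.png',c['frame'][...,::-1])
m=(W[...,2]>3)&(W[...,2]<32)&(np.hypot(W[...,0]-529,W[...,1]-330)<125)&(H<30)&(S>70);P=W[m];print(rect(P))
E
```

```text
clock: 15.1
tool_pos: [496.5, 64.3, 136.5]
tool_rot: [-0.037, 0.999, 0.0, 0.0]
force: [0.2, 0.2, -1.8]
gripper_width: 0.158
grip_force: 30.0
pos [515.4 250.1 135.7] t 16.1 w 13.4 F [-0.4 -0.2 -0.4] gf 30.0
turn units [ 0.   -0.    0.06] shift units (after turn) [-0.99  6.14 -0.21]
[527.  347.2 214.8 126.5 -85.5]
```

View pics/w4.png

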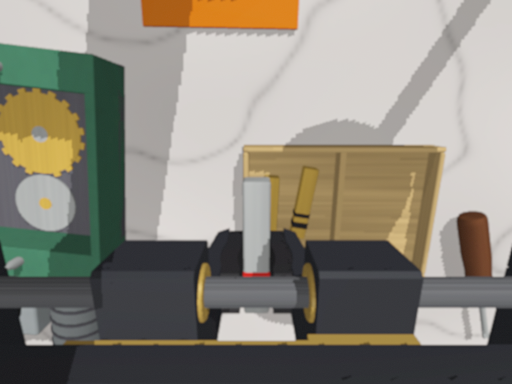

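The wrist view shows the stamp gripped lengthwise at (257,230), the tray divider at column 338 and the far wall at column 438, with the empty half between them.

Run:
```python
from m import *
c=pickle.load(open('c4.pkl','rb'));W=cloud(c)
for u,v,z in((245,147,25),(443,147,25),(338,151,25),(438,200,25),(336,230,25)): print((u,v),ray(c,u,v,z).round(1),W[v+1,u].round(1))
```

```text
(245, 147) [472.5 237.3  25. ] [473.4 237.3  24.3]
(443, 147) [458.7 410.   25. ] [459.6 411.5  22.9]
(338, 151) [469.4 318.9  25. ] [470.4 319.5  23.3]
(438, 200) [506.4 417.4  25. ] [513.4 434.9  -0.6]
(336, 230) [543.1 328.5  25. ] [545.5 329.8  21.5]
```

```bash
python3 -m inch '[[-0.14,0.5,0,0,0,0.06,0],[-0.14,0.9,0,0,0,0,0],[-0.14,0.9,0,0,0,0,0],[-0.14,0.9,0,0,0,0,0],[-0.14,0.9,0,0,0,0,0],[-0.14,0.9,0,0,0,0,0],[-0.1,0.7,0,0,0,0,0],[0,0.44,0,0,0,0,0],[0,0,0,0,0,0,0]]' >/dev/null
python3 -m inch '[[0,0,0,0,0,0,0],[0,0,0.5,0,0,0,0],[0,0,0.9,0,0,0,0],[0,0,0.9,0,0,0,0],[0,0,0.9,0,0,0,0],[0,0,0.8,0,0,0,0],[0,0,0.5,0,0,0,0],[0,0,0,0,0,0,0]]';  python3 plan.py 526.3 374 12 184.3
```

```text
clock: 17.57
tool_pos: [524.5, 370.8, 43.6]
tool_rot: [-0.036, 0.999, -0.001, -0.002]
force: [-0.7, -0.3, -1.1]
gripper_width: 0.152
grip_force: 30.0
pos [524.5 370.8  43.6] t 17.57 w 13.4 F [-0.7 -0.3 -1.1] gf 30.0
turn units [-0.02 -0.05 -0.05] shift units (after turn) [-0.1   0.15  1.58]
```

```bash
python3 -m inch '[[-0.1,0.15,0.3,0,0,0,0],[0,0,0.5,0,0,0,0],[0,0,0.4,0,0,0,0],[0,0,0.2,0,0,0,0],[0,0,0.1,0,0,0,0],[0,0,0.05,0,0,0,0],[0,0,0,0,0,0,0]]';  python3 plan.py 526.3 374 10.7 184.3
```

```text
clock: 18.15
tool_pos: [527.2, 375.2, 15.2]
tool_rot: [-0.036, 0.999, 0.0, 0.0]
force: [0.1, -0.1, -0.7]
gripper_width: 0.157
grip_force: 30.0
pos [527.2 375.2  15.2] t 18.15 w 13.8 F [ 0.1 -0.1 -0.7] gf 30.0
turn units [ 0.    0.   -0.04] shift units (after turn) [ 0.05 -0.05  0.22]
```

```bash
python3 -m inch '[[0,0,0.08,0,0,0,0],[0,0,0.08,0,0,0,0],[0,0,0.06,0,0,0,0],[0,0,0.03,0,0,0,0],[0,0,0,0,0,0,0]]';  python3 plan.py 526.3 374 10.7 184.3
```

```text
clock: 18.57
tool_pos: [527.3, 375.2, 10.7]
tool_rot: [-0.036, 0.999, 0.0, 0.0]
force: [-0.8, -0.4, 3.1]
gripper_width: 0.154
grip_force: 30.0
pos [527.3 375.2  10.7] t 18.57 w 13.6 F [-0.8 -0.4  3.1] gf 30.0
turn units [ 0.    0.01 -0.04] shift units (after turn) [ 0.05 -0.05  0.  ]
```

Contact is felt, so I'll release, rise and check.

```bash
python3 -m inch '[[0,0,0,0,0,0,26],[0,0,0,0,0,0,26],[0,0,0,0,0,0,26],[0,0,-0.3,0,0,0,26],[0,0,-0.6,0,0,0,26],[0,0,-0.9,0,0,0,26],[0,0,-1,0,0,0,26],[0,0,-1,0,0,0,40],[0,0,-1,0,0,0,40],[0,0,-1,0,0,0,40],[0,0,-1,0,0,0,40],[0,0,-1,0,0,0,40]]' >/dev/null
python3 -m inch '[[0,0,-1,0,0,0,40],[0,0,-0.6,0,0,0,40],[0,0,0,0,0,0,40],[0,0,0,0,0,0,40]]'; python3 plan.py 472.1 -281 200 170.3
python3 - <<'E'
from m import *
c=snap('wrist');W=cloud(c);hsv=cv2.cvtColor(c['frame'],cv2.COLOR_RGB2HSV);S=hsv[...,1].astype(int)
cv2.imwrite('pics/w5.png',c['frame'][...,::-1])
m=(W[...,2]>14)&(W[...,2]<24)&(np.hypot(W[...,0]-527,W[...,1]-375)<45)&(abs(W[...,1]-375)<28);P=W[m];print(len(P),rect(P),np.percentile(P[:,2],[5,50,95]))
c=snap('scene');W=cloud(c);hsv=cv2.cvtColor(c['frame'],cv2.COLOR_RGB2HSV);H,S,V=[hsv[...,i].astype(int) for i in range(3)]
m=(H<14)&(S>150)&(abs(W[...,2]-66)<14)&(np.hypot(W[...,0]-473,W[...,1]+279)<140);print(rect(W[m]))
E
```

```text
clock: 19.9
tool_pos: [527.2, 375.1, 199.1]
tool_rot: [-0.036, 0.999, 0.0, 0.001]
force: [-0.3, -0.7, -1.1]
gripper_width: 0.454
grip_force: 0.0
pos [527.2 375.1 199.1] t 19.9 w 40.0 F [-0.3 -0.7 -1.1] gf 0.0
turn units [0.01 0.02 3.02] shift units (after turn) [ -2.81 -32.8   -0.05]
767 [526.2 376.   74.1  13.    3.9] [17.20010456 18.43690794 19.61204035]
[ 473.2 -281.2  191.9  138.5  -10.1]
```

View pics/w5.png

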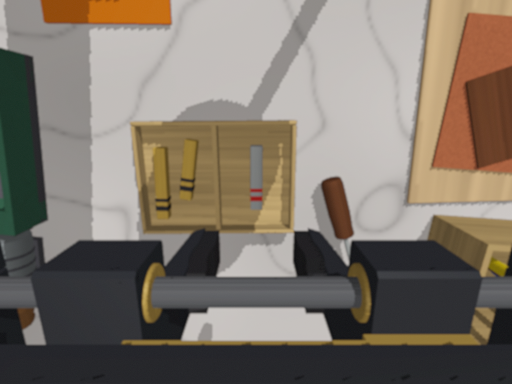

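The stamp lies flat in the empty compartment at (256,178). Back to the cover.

```bash
python3 -m inch '[[0,0,0,0,0,0.76,40],[0,0,0,0,0,0.76,40],[0,0,0,0,0,0.75,40],[0,0,0,0,0,0.75,40],[-0.08,-0.6,0,0,0,0,40],[-0.08,-1,0,0,0,0,40],[-0.08,-1,0,0,0,0,40],[-0.08,-1,0,0,0,0,40],[-0.08,-1,0,0,0,0,40],[-0.08,-1,0,0,0,0,40],[-0.08,-1,0,0,0,0,40],[-0.08,-1,0,0,0,0,40]]' >/dev/null
python3 -m inch '[[-0.08,-1,0,0,0,0,40],[-0.08,-1,0,0,0,0,40],[-0.08,-1,0,0,0,0,40],[-0.08,-1,0,0,0,0,40],[-0.08,-1,0,0,0,0,40],[-0.08,-1,0,0,0,0,40],[-0.08,-1,0,0,0,0,40],[-0.08,-1,0,0,0,0,40],[-0.08,-1,0,0,0,0,40],[-0.08,-1,0,0,0,0,40],[-0.08,-1,0,0,0,0,40],[-0.08,-1,0,0,0,0,40]]' >/dev/null
python3 -m inch '[[-0.08,-1,0,0,0,0,40],[-0.08,-1,0,0,0,0,40],[-0.08,-1,0,0,0,0,40],[-0.08,-1,0,0,0,0,40],[-0.08,-1,0,0,0,0,40],[-0.08,-1,0,0,0,0,40],[-0.08,-1,0,0,0,0,40],[-0.08,-1,0,0,0,0,40],[-0.08,-1,0,0,0,0,40],[-0.08,-0.7,0,0,0,0,40],[0,-0.3,0,0,0,0,40],[0,0,0,0,0,0,40]]' >/dev/null
python3 plan.py 472.1 -281 75 170.3
python3 - <<'E'
from m import *
c=snap('wrist');W=cloud(c);hsv=cv2.cvtColor(c['frame'],cv2.COLOR_RGB2HSV);H,S,V=[hsv[...,i].astype(int) for i in range(3)]
q=(V<80)&(W[...,2]>88)&(W[...,2]<108)&(np.hypot(W[...,0]-472,W[...,1]+281)<60); Q=W[q]
print('handle',len(Q),rect(Q),np.percentile(Q[:,2],[50,5,95]).round(1))
E
```

```text
pos [ 474.1 -217.3  197.7] t 23.0 w 39.9 F [-0.5 -0.1 -0.1] gf 0.0
turn units [ 0.   -0.01 -0.01] shift units (after turn) [-0.44 -3.15  6.14]
handle 1121 [ 471.1 -279.7   69.8   13.1   -9.6] [97.3 92.7 98.3]
```

```bash
python3 -m inch '[[-0.1,-0.6,0,0,0,0,40],[-0.1,-0.9,0,0,0,0,40],[-0.1,-0.9,0,0,0,0,40],[-0.1,-0.75,0,0,0,0,40],[-0.04,0,0.4,0,0,0,40],[0,0,0.9,0,0,0,40],[0,0,0.9,0,0,0,40],[0,0,0.9,0,0,0,40],[0,0,0.8,0,0,0,40],[0,0,0,0,0,0,40],[0,0,0,0,0,0,40]]' >/dev/null
python3 plan.py 472.1 -281 75 170.3
```

```text
pos [ 472.6 -279.3  119.7] t 23.97 w 39.9 F [-0.2  0.5  0.1] gf 0.0
turn units [ 0.01 -0.02  0.  ] shift units (after turn) [ 0.01 -0.09  2.23]
```

```bash
python3 -m inch '[[0,-0.07,0.5,0,0,0,40],[0,0,0.6,0,0,0,40],[0,0,0.6,0,0,0,40],[0,0,0.4,0,0,0,40],[0,0,0.1,0,0,0,40],[0,0,0,0,0,0,40]]' >/dev/null
python3 -m inch '[[0,0,0,0,0,0,0],[0,0,0,0,0,0,0],[0,0,0,0,0,0,0],[0,0,0,0,0,0,0],[0,0,0,0,0,0,0],[0,0,0,0,0,0,0]]'
python3 plan.py 504.8 50.6 150 177.8
```

```text
clock: 24.97
tool_pos: [472.5, -281.4, 76.5]
tool_rot: [0.085, 0.996, -0.0, 0.0]
force: [0.6, 1.5, 3.2]
gripper_width: 0.158
grip_force: 30.0
pos [ 472.5 -281.4   76.5] t 24.97 w 13.9 F [0.6 1.5 3.2] gf 30.0
turn units [-0.    0.01 -1.64] shift units (after turn) [-0.97 16.65 -3.68]
```

```bash
python3 -m inch '[[0,0,-0.2,0,0,0,0],[0,0,-0.4,0,0,0,0],[0,0,-0.6,0,0,0,0],[0,0,-0.7,0,0,0,0],[0,0,-0.7,0,0,0,0],[0,0,-0.6,0,0,0,0],[0,0,-0.4,0,0,0,0],[0,0,-0.2,0,0,-0.3,0],[0,0,0,0,0,-0.5,0],[0,0,0,0,0,-0.5,0],[0,0,0,0,0,-0.34,0],[0,0,0,0,0,0,0]]' >/dev/null
python3 plan.py 504.8 50.6 150 177.8
python3 -m inch '[[-0.06,0.4,0,0,0,0,0],[-0.06,0.8,0,0,0,0,0],[-0.06,0.95,0,0,0,0,0],[-0.06,0.95,0,0,0,0,0],[-0.06,0.95,0,0,0,0,0],[-0.06,0.95,0,0,0,0,0],[-0.06,0.95,0,0,0,0,0],[-0.06,0.95,0,0,0,0,0],[-0.06,0.95,0,0,0,0,0],[-0.06,0.95,0,0,0,0,0],[-0.06,0.95,0,0,0,0,0],[-0.06,0.95,0,0,0,0,0]]' >/dev/null
python3 -m inch '[[-0.06,0.95,0,0,0,0,0],[-0.06,0.95,0,0,0,0,0],[-0.06,0.95,0,0,0,0,0],[-0.06,0.95,0,0,0,0,0],[0,0.95,0,0,0,0,0],[0,0.7,0,0,0,0,0],[0,0.4,0,0,0,0,0],[0,0,0,0,0,0,0],[0,0,0,0,0,0,0]]' >/dev/null
python3 plan.py 504.8 50.6 100 177.8
```

```text
pos [ 472.2 -281.3  151.8] t 25.97 w 13.8 F [ 1.3 -1.  -3.4] gf 30.0
turn units [ 0.01 -0.01  0.02] shift units (after turn) [-0.99 16.65  0.09]
pos [504.   49.  152.1] t 27.72 w 13.8 F [ 0.1  0.1 -2.2] gf 30.0
turn units [-0.   -0.    0.01] shift units (after turn) [-0.04  0.08  2.61]
```

```bash
python3 -m inch '[[-0.04,0.08,0.4,0,0,0,0],[0,0,0.7,0,0,0,0],[0,0,0.7,0,0,0,0],[0,0,0.5,0,0,0,0],[0,0,0.3,0,0,0,0],[0,0,0,0,0,0,0],[0,0,0,0,0,0,0]]' >/dev/null
python3 plan.py 504.8 50.6 68.5 177.8
python3 - <<'E'
from m import *
for n in('scene','side'):
    c=snap(n);W=cloud(c);hsv=cv2.cvtColor(c['frame'],cv2.COLOR_RGB2HSV);H,S,V=[hsv[...,i].astype(int) for i in range(3)]
    m=(H<14)&(S>150)&(abs(W[...,2]-88)<14)&(np.hypot(W[...,0]-505,W[...,1]-51)<140);P=W[m];print(n,len(P),rect(P),np.percentile(P[:,2],[5,50,95]).round(1))
E
```

```text
pos [505.2  49.8 100. ] t 28.3 w 13.8 F [-0.   0.  -2.2] gf 30.0
turn units [-0.   -0.   -0.01] shift units (after turn) [0.02 0.04 1.58]
scene 1221 [506.3  47.8 190.7 139.4  -1.9] [84.  88.2 92.2]
side 1555 [503.7  52.4 190.  139.8  -2.2] [87.4 90.5 93.3]
```

```bash
python3 -m inch '[[0.02,0.04,0.2,0,0,0,0],[0,0,0.3,0,0,0,0],[0,0,0.3,0,0,0,0],[0,0,0.2,0,0,0,0],[0,0,0.2,0,0,0,0],[0,0,0.1,0,0,0,0],[0,0,0,0,0,0,0],[0,0,0,0,0,0,0]]'
python3 plan.py 504.8 50.6 68.5 177.8
```

```text
clock: 29.07
tool_pos: [504.8, 51.0, 74.1]
tool_rot: [0.019, 1.0, 0.0, -0.0]
force: [0.1, -0.4, -2.9]
gripper_width: 0.157
grip_force: 30.0
pos [504.8  51.   74.1] t 29.07 w 13.8 F [ 0.1 -0.4 -2.9] gf 30.0
turn units [ 0. -0.  0.] shift units (after turn) [ 0.   -0.02  0.28]
```

Below the pin tips with no contact, so the pins are in the holes. Now down to the rim.

```bash
python3 -m inch '[[0,0,0.1,0,0,0,0],[0,0,0.08,0,0,0,0],[0,0,0.06,0,0,0,0],[0,0,0.04,0,0,0,0],[0,0,0.04,0,0,0,0],[0,0,0,0,0,0,0],[0,0,0,0,0,0,0]]'
python3 plan.py 504.8 50.6 68.5 177.8
```

```text
clock: 29.65
tool_pos: [504.8, 51.0, 68.5]
tool_rot: [0.019, 1.0, -0.0, 0.0]
force: [-3.3, -0.1, 5.6]
gripper_width: 0.151
grip_force: 30.0
pos [504.8  51.   68.5] t 29.65 w 13.3 F [-3.3 -0.1  5.6] gf 30.0
turn units [-0.    0.01  0.  ] shift units (after turn) [-0.   -0.02 -0.  ]
```

```bash
python3 -m inch '[[0,0,0,0,0,0,40],[0,0,0,0,0,0,40],[0,0,0,0,0,0,40],[0,0,0,0,0,0,40],[0,0,-0.3,0,0,0,40],[0,0,-0.6,0,0,0,40],[0,0,-0.9,0,0,0,40],[0,0,-1,0,0,0,40],[0,0,-1,0,0,0,0],[0,0,-1,0,0,0,0],[0,0,-1,0,0,0,0],[0,0,-1,0,0,0,0]]'
python3 plan.py 643.5 10.5 205 88
python3 - <<'E'
from m import *
print(manip.state()['q'].round(2))
for n in('scene','side'):
    c=snap(n);W=cloud(c);hsv=cv2.cvtColor(c['frame'],cv2.COLOR_RGB2HSV);H,S,V=[hsv[...,i].astype(int) for i in range(3)]
    m=(H<14)&(S>150)&(abs(W[...,2]-58)<14)&(np.hypot(W[...,0]-505,W[...,1]-51)<140);P=W[m]
    A=np.c_[P[:,:2],np.ones(len(P))];print(n,len(P),rect(P),np.percentile(P[:,2],[5,50,95]).round(1),'slope',np.linalg.lstsq(A,P[:,2],rcond=None)[0][:2].round(3))
c=snap('wrist');W=cloud(c);hsv=cv2.cvtColor(c['frame'],cv2.COLOR_RGB2HSV);H,S,V=[hsv[...,i].astype(int) for i in range(3)]
m=(H>55)&(H<95)&(S>90)&(np.hypot(W[...,0]-643,W[...,1]-10)<25);P=W[m];print('btn',len(P),rect(P) if len(P)>4 else '')
cv2.imwrite('pics/w6.png',c['frame'][...,::-1])
E
```

```text
clock: 30.65
tool_pos: [504.6, 51.0, 205.3]
tool_rot: [0.019, 1.0, -0.0, 0.0]
force: [-0.5, -0.5, -0.1]
gripper_width: 0.179
grip_force: 0.0
pos [504.6  51.  205.3] t 30.65 w 15.7 F [-0.5 -0.5 -0.1] gf 0.0
turn units [ 0.    0.   19.59] shift units (after turn) [-1.78  7.01  0.01]
[-0.13  0.33  1.47 -0.    1.33 -1.67]
scene 1719 [506.2  49.4 191.3 141.   -2. ] [52.1 56.6 61. ] slope [ 0.003 -0.001]
side 1946 [503.2  52.4 190.5 141.7  -2.1] [55.2 58.3 61.4] slope [ 0.    -0.005]
btn 0
```

View pics/w6.png

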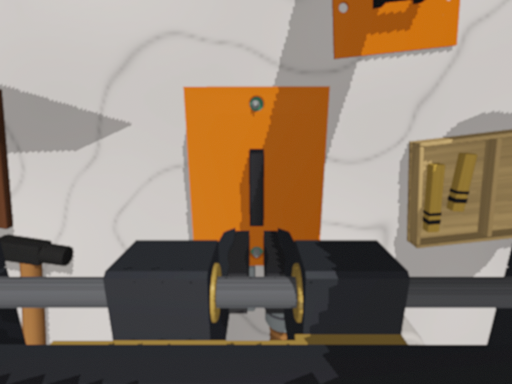

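The cover sits home and level, centred at (257,165) with the pins through its holes. I'll turn the wrist and look at the button.

```bash
python3 -m inch '[[0,0,0,0,0,0.98,0],[0,0,0,0,0,0.98,0],[0,0,0,0,0,0.98,0],[0,0,0,0,0,0.98,0],[0,0,0,0,0,0.98,0],[0,0,0,0,0,0.98,0],[0,0,0,0,0,0.98,0],[0,0,0,0,0,0.98,0],[0,0,0,0,0,0.98,0],[0,0,0,0,0,0.98,0]]' >/dev/null
python3 -m inch '[[0,0,0,0,0,0.98,0],[0,0,0,0,0,0.98,0],[0,0,0,0,0,0.98,0],[0,0,0,0,0,0.98,0],[0,0,0,0,0,0.98,0],[0,0,0,0,0,0.98,0],[0,0,0,0,0,0.98,0],[0,0,0,0,0,0.98,0],[0,0,0,0,0,0.98,0],[0,0,0,0,0,0.98,0],[0,0,0,0,0,0,0]]' >/dev/null
python3 -m inch '[[-0.5,0.7,0,0,0,0,0],[-0.6,0.8,0,0,0,0,0],[-0.6,0.8,0,0,0,0,0],[-0.6,0.8,0,0,0,0,0],[-0.6,0.8,0,0,0,0,0],[-0.6,0.8,0,0,0,0,0],[-0.6,0.8,0,0,0,0,0],[-0.6,0.8,0,0,0,0,0],[-0.4,0.7,0,0,0,0,0],[0,0,0,0,0,0,0],[0,0,0,0,0,0,0]]' >/dev/null
python3 plan.py 643.5 10.5 80 88
python3 - <<'E'
from m import *
c=snap('wrist');W=cloud(c);hsv=cv2.cvtColor(c['frame'],cv2.COLOR_RGB2HSV);H,S,V=[hsv[...,i].astype(int) for i in range(3)]
m=(H>50)&(H<95)&(S>80)&(np.hypot(W[...,0]-643,W[...,1]-10)<25)&(W[...,2]>50);P=W[m];print('btn',len(P),rect(P) if len(P)>4 else '',np.percentile(P[:,2],[5,50,95]).round(1))
v,u=np.nonzero(m); (a,b),r=cv2.minEnclosingCircle(np.c_[u,v].astype(np.float32)); print(a,b,r,ray(c,a,b,60))
cv2.imwrite('pics/w7.png',c['frame'][...,::-1])
E
```

```text
pos [640.8 -56.  202.4] t 33.47 w 0.8 F [-0.4  0.3 -0. ] gf 0.0
turn units [-0.03 -0.01  0.01] shift units (after turn) [3.33 0.02 6.12]
btn 660 [643.1   9.8  28.2  27.   42.7] [57.1 59.2 60.5]
256.5 119.5 15.182326316833496 [642.33447622  10.25268974  60.        ]
```

View pics/w7.png

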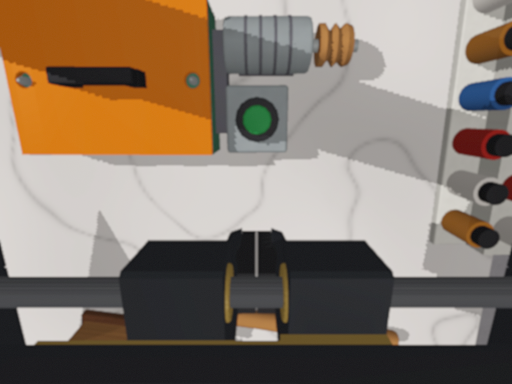

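The button is at (257,119), 28 mm across, at world (643, 10), with its top at about 59.5 mm.

```bash
python3 -m inch '[[0.5,0.02,0,0,0,0,0],[0.8,0,0,0,0,0,0],[0.8,0,0,0,0,0,0],[0.8,0,0,0,0,0,0],[0.4,0,0,0,0,0,0],[0,0,0.6,0,0,0,0],[0,0,0.9,0,0,0,0],[0,0,1,0,0,0,0],[0,0,1,0,0,0,0],[0,0,0.9,0,0,0,0],[0,0,0.6,0,0,0,0],[0,0,0,0,0,0,0]]' >/dev/null
python3 plan.py 643 10 53 88
```

```text
pos [642.6  11.1 101.1] t 34.52 w 0.6 F [-0.1 -0.7  0.1] gf 0.0
turn units [-0.06 -0.01  0.  ] shift units (after turn) [-0.06  0.02  2.4 ]
```

```bash
python3 -m inch '[[-0.04,0,0.6,0,0,0,0],[0,0,0.7,0,0,0,0],[0,0,0.4,0,0,0,0],[0,0,0.2,0,0,0,0],[0,0,0.1,0,0,0,0],[0,0,0,0,0,0,0]]'
```

```text
clock: 35.02
tool_pos: [644.0, 9.4, 64.1]
tool_rot: [0.72, 0.694, 0.0, 0.0]
force: [-0.1, 0.5, 0.4]
gripper_width: 0.008
grip_force: 0.0
```

```bash
python3 -m inch '[[0,0,0.1,0,0,0,0],[0,0,0.1,0,0,0,0],[0,0,0.1,0,0,0,0],[0,0,0.1,0,0,0,0],[0,0,0.05,0,0,0,0],[0,0,0,0,0,0,0]]'
python3 -m inch '[[0,0,0.05,0,0,0,0],[0,0,0,0,0,0,0]]'
```

```text
clock: 35.52
tool_pos: [644.2, 9.2, 55.1]
tool_rot: [0.72, 0.694, 0.0, 0.0]
force: [1.9, 0.4, 4.5]
gripper_width: 0.001
grip_force: 2.2
clock: 35.68
tool_pos: [644.2, 9.2, 54.5]
tool_rot: [0.72, 0.694, 0.0, 0.001]
force: [-0.4, 0.1, 6.6]
gripper_width: 0.007
grip_force: 3.0
```

```bash
python3 -m inch '[[0,0,0.05,0,0,0,0],[0,0,0,0,0,0,0]]'; python3 -m inch '[[0,0,0.03,0,0,0,0],[0,0,0,0,0,0,0]]'
```

```text
clock: 35.85
tool_pos: [644.2, 9.2, 54.3]
tool_rot: [0.72, 0.694, 0.001, 0.001]
force: [-2.8, 0.4, 13.3]
gripper_width: 0.006
grip_force: 6.3
clock: 36.02
tool_pos: [644.2, 9.2, 54.3]
tool_rot: [0.72, 0.694, 0.001, 0.001]
force: [-4.2, 0.0, 15.8]
gripper_width: 0.01
grip_force: 8.2
```

The button is on its stop: force is rising and the position has stopped changing. Let it up and verify.

```bash
python3 -m inch '[[0,0,0,0,0,0,0],[0,0,-0.3,0,0,0,0],[0,0,-0.6,0,0,0,0],[0,0,-0.9,0,0,0,0],[0,0,-1,0,0,0,0],[0,0,-1,0,0,0,0],[0,0,-1,0,0,0,0],[0,0,-1,0,0,0,0],[0,0,-0.6,0,0,0,0],[0,0,0,0,0,0,0],[0,0,0,0,0,0,0]]'
python3 - <<'E'
from m import *
for n in('scene','side'):
    c=snap(n);W=cloud(c);hsv=cv2.cvtColor(c['frame'],cv2.COLOR_RGB2HSV);H,S,V=[hsv[...,i].astype(int) for i in range(3)]
    m=(H<14)&(S>150)&(abs(W[...,2]-58)<14)&(np.hypot(W[...,0]-505,W[...,1]-51)<140);P=W[m]
    print(n,len(P),rect(P),np.percentile(P[:,2],[5,50,95]).round(1))
    b=(H>55)&(H<95)&(S>90)&(np.hypot(W[...,0]-643,W[...,1]-10)<20)&(W[...,2]>50)&(W[...,2]<70);print('btn z',b.sum(),np.median(W[b][:,2]) if b.any() else '')
manip.sign_off()
E
```

```text
clock: 36.93
tool_pos: [643.6, 9.2, 179.7]
tool_rot: [0.72, 0.694, -0.0, -0.0]
force: [0.3, 0.5, -0.3]
gripper_width: 0.006
grip_force: 0.0
scene 1599 [505.6  49.5 192.2 138.4  -2.4] [52.1 56.7 60.7]
btn z 57 58.084115126439194
side 1938 [502.8  53.4 190.2 140.8  -2.5] [55.3 58.3 61.2]
btn z 45 59.18802490218179
the job is handed in; nothing more can be done
```

The stamp lies flat in the tray's empty compartment, the cover is home on its pins and let go, the start button was pressed down to its stop and came back up, and I handed the job in at about 37 s.

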